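Seat the fume filter and hold its bolted shutter ajar

TASK

Get the bench fume filter ready for a draught check. First set the loose filter cartridge down flat on the filter unit's dock, with the two holes of its foot over the two pegs, and let go of it. Then unbolt the sprung shutter gate - the sagging bolt's head hangs behind the bent-up lip of the keeper, so lift the bolt by its knob while you draw it right out of the keeper - and swing the gate ajar, about 25 degrees, finishing while you still hold it steadily open there; leave the cartridge seated and the other things on the bench where they are.

Things in the scene. Friction and masses are not known exactly. Their poses are not given: they have to be found in the camera images.
- cartridge_grip (a point): Point in the grip rib of the loose grey filter cartridge (0.25 kg give or take), on its centre line, 66 mm above its underside. The rib is 60 mm long (x), 18 mm thick (y), 44 to 84 mm above the underside; below it a body 84 x 56 mm, 44 mm high. z up. To grasp: across the rib.
- cartridge: The same cartridge; origin at the centre of its underside. Foot flange 140 mm (x) x 60 mm (y), 8 mm thick, with two through holes 14 mm wide on its x axis, 55 mm either side of the centre, so it fits either way round.
- dock (a point): Centre of the dock's flat deck at the left end of the fixed grey filter unit, 20 mm above the bench. Two steel pegs, 10 mm wide with round tops, 17 mm high, stand on this frame's x axis 55 mm either side. A seated cartridge has its long axis along this x and its grip point 66 mm above this point. The intake housing on the right (-y) is 92 mm high, its wall 79 mm away.
- keeper (a point): Middle of the top edge of the keeper's bent-up lip, 106.5 mm above the bench. The keeper is a fixed steel hoop on the post between gate and dock, at the unit's front: 16 mm along y, 40 mm along x, top 152 mm above the bench. The bolt passes through it along y; the lip stands across its floor, 4 mm thick. x to the unit's back, y to the dock.
- gate_hinge (a point): Point on the gate's upright hinge axis, at the right front of the unit, 112 mm above the bench. Fixed axes of the unit: x to its back, y from the hinge toward keeper and dock, z up. The shut gate, a louvred aluminium panel 158 mm wide, top 95 mm above the bench, runs from here along +y.
- bolt_knob (a point): Grip point in the bolt's upright round steel knob, 18 mm thick, 16 mm below its top, 28 mm above its foot. Bolt home: 110 mm from the hinge axis, 148 mm above the bench. Moves with the bolt; y of its frame points along the gate away from the hinge. Two straps on the gate, 30 and 142 mm from the hinge axis, 8 mm long and 23 mm across, reach 138.5 mm above the bench. Grasp across the gate (along x).
- bolt_draw (a joint): How far the bolt is drawn toward the hinge, m: 0 to 0.006 at the start (home), 0.050 at most. A 10 mm round bar with a 26 mm head at its tip, 205 mm from the hinge axis when home. Sagging, the head catches behind the lip at about 0.010; the head is past the lip at 0.022 and the tip clear of the keeper at 0.035. About 1 N friction; stays where left.
- bolt_lift (a joint): How far the bolt is raised in its slack straps, m: 0 sagging (it falls back by its own weight, about 1.2 N), 0.016 the most. The head passes over the lip when raised by 0.008 or more; 0.012 is comfortable.
- gate_angle (a joint): Opening of the gate about its upright hinge, rad: 0 shut, grows as its free end (with the bolt) swings out of the unit toward -x (counter-clockwise from above), 1.2 at most. A spring pulls it shut with 0.2 to 0.4 N m, so it has to be held.
- gate: The gate with the bolt that it carries; origin on the hinge axis at bench height, y along the gate toward its free end.
- roll_of_tape: Roll of black tape lying on the bench in front of the filter unit's gate, 55 mm wide, 19 mm high, loose; a bystander.
- wire_spool: White wire spool standing on the bench at the left, 62 mm wide, 51 mm high, loose; a bystander.

How it is judged:
On the way, in this order (a step that is already met when the one before it is completed fails the run):
1. the cartridge sits flat on the dock, both holes over the pegs, released, with the bolt still home (horizontal distance between cartridge_grip and dock below 0.005 m and z of cartridge_grip in the frame of dock below 0.069 m and angle between cartridge_grip's own z axis and vertical below 0.06 rad and angle between the x axis of cartridge_grip and the x axis of dock, either way round below 0.09 rad and contact force between the fingers and cartridge below 0.1 N and value of joint bolt_draw below 0.016 m and value of joint gate_angle below 0.12 rad), for 0.2 s.
2. the bolt is drawn clear of the keeper (value of joint bolt_draw above 0.032 m), for 0.1 s.
At the end, for the whole second after the job is handed in: The gripper's fingers are holding the gate (by the bolt or the panel, at least 0.5 N) still, between 0.25 and 0.65 rad (14 to 37 degrees) open, and the cartridge is untouched and still seated: centred on the dock to 5 mm, its foot within 3 mm of the deck and upright to 0.06 rad (value of joint gate_angle between 0.25 and 0.65 rad and velocity of joint gate_angle between -0.1 and 0.1 rad/s and contact force between the fingers and gate above 0.5 N and horizontal distance between cartridge_grip and dock below 0.005 m and z of cartridge_grip in the frame of dock below 0.069 m and angle between cartridge_grip's own z axis and vertical below 0.06 rad and contact force between the fingers and cartridge below 0.1 N); the arm keeps its last pose, push and grip.
It fails at once if the roll of tape is moved by more than 30 mm (distance of roll_of_tape from where it was at the start of the episode above 0.03 m).
It fails at once if the wire spool is moved by more than 30 mm (distance of wire_spool from where it was at the start of the episode above 0.03 m).
It also fails if it takes over 48 s, if anything falls off the work surface, if the arm or the gripper's body presses on something with over 40 N, if the wrist force passes 120 N, or if a joint passes its speed limit or range.

ROBOT

A 6-joint arm with a two-finger parallel gripper is mounted at the origin on a cart in front of the work surface, level with it; the furniture and walls round the work are solid. World frame = base frame: x ahead of the robot, y to its left, z up, the work surface at z = 0. Lengths are in m, angles in rad, forces in N, time in s.
With the tool pointing down it reaches from about 0.35 to 0.85 m from the base axis. Payload 8.1 kg.
Tool frame: the origin (TCP) lies midway between the tips of the shut fingers; the grasp point (between the pads) lies 19 mm behind it (robot.grip_point_offset is the distance from the TCP to the grasp point, in m); z points along the fingers, y is the line along which they close (so a half turn about z gives the same grasp; the last joint's range is limited). The gripper opens to 93 mm and grips with 3 to 60 N. Pads are 15 mm wide; open, the fingers measure 128 mm over their backs; the gripper's body (75 mm by 188 mm) begins 65 mm behind the grasp point.
Start: joints at [1.046, 0.13, 1.488, -0, 1.523, -0.085], TCP at [0.255, 0.543, 0.219] pointing down, gripper open.
Joint ranges: [-2.96, 2.96], [-0.89, 2.26], [0.02, 2.5], [-1.34, 4.48], [0, 2.73], [-2.66, 2.66]. Speed limits (rad/s): [2.39, 2.39, 2.79, 3.14, 3.14, 3.14].

INTERFACE

Orientations are given as a rotation vector (axis times angle).
In Python, from plant import robot, read_camera, job gives the robot as it stands.
- The arm moves only by the shell command python3 -m inch 'ROWS' [FORCE]. ROWS is JSON, one flat list of numbers, 5 for each row, row after row: the shift along the world's x, y, z in mm, then the turn about the world's z in degrees, then the opening in per cent of the stroke, from 0 (shut) to 100 (fully open). In form: [dx, dy, dz, yaw, hand, dx, dy, dz, yaw, hand, ...]. A call has 1 to 10 rows; each row is the pose to reach, as a shift and turn from the pose commanded when the call began; what a row does not reach only later rows make up. A row lasts 1/12 s, in which the tool goes at most 41.7 mm and 7.16 degrees, less where a joint would pass 70% of its speed; a pose out of reach is approached as far as the arm can. A call with a gripper value outside its range is refused whole. The fingers move at their own pace and stop on an object; FORCE is the grip in N (left out, the last holds). Time passes only in rows, so rows that repeat a pose let the fingers close. It gives the time, the measured TCP pose, the force, the opening and the grip force at its end, in the units of the state.
- robot.read_state(): the state, without advancing time (a new reading comes with each control period).
- read_camera(name): name is "side" or "top" or "wrist"; returns a dict with "image" (480x640x3 uint8, blue, green, red), "K" (3x3 intrinsics, pixels), "extrinsics" (4x4, takes a point from world to camera coordinates); the wrist camera has in their place "mount" (4x4, takes a point from camera to tool coordinates, whose origin is the TCP and whose axes are the flange's). Camera axes: x right, y down, z forward; pixel columns grow to the right and rows downward; lengths in m; the calibration is good to about 2 mm. A picture is of the moment at which its call begins: read the wrist's pose just before it. There is no depth.
- job.close_job(): hands the job in; it is judged then, once.
The state is a dict: "t": time; "q": joint angles; "dq": joint speeds; "joint_torque": joint torques, N m; "tool_pos": TCP position; "orientation": TCP orientation; "force": force on the tool from outside, world axes, zero at the start; "wrist_torque": the same for the moment, N m; "opening": finger opening in m; "gripper_force": force on a finger pad.
Only numpy, scipy, OpenCV 4.12 (cv2) and the standard library are available. Lean on these libraries where they do the work, as an engineer would, in place of code of your own. Each camera call takes 0.05 s, during which the arm holds its last target. There are 200 camera calls.

## Working session

There is one attempt and no reset: what is moved stays moved. The work goes in short steps, Python scripts to look and compute and a shell command to move; the robot and the scene stay as the last step left them, time stands still between calls to the robot, and variables do not carry over. Pictures are saved under pics/ and viewed, at most 13 in all, crops included, and the job is handed in when it is done.

```bash
ls; mkdir -p pics; cat > h.py <<'E'
import numpy as np, cv2
from plant import robot, read_camera, job
from scipy.spatial.transform import Rotation as R
def cam(n):
    s=robot.read_state(); c=read_camera(n); K=np.array(c["K"])
    if n=="wrist":
        T=np.eye(4);T[:3,:3]=R.from_rotvec(s["orientation"]).as_matrix();T[:3,3]=s["tool_pos"]
        W=T@np.array(c["mount"])
    else: W=np.linalg.inv(np.array(c["extrinsics"]))
    return c["image"],K,W
def ray(K,W,u,v):
    d=W[:3,:3]@np.linalg.solve(K,[u,v,1.0]); return W[:3,3],d
def onz(K,W,u,v,z):
    o,d=ray(K,W,u,v); return o+d*(z-o[2])/d[2]
def proj(K,W,p):
    c=np.linalg.inv(W)@np.append(p,1); q=K@c[:3]; return q[:2]/q[2]
def tri(rays):
    A=0;b=0
    for o,d in rays:
        d=d/np.linalg.norm(d);P=np.eye(3)-np.outer(d,d);A=A+P;b=b+P@o
    return np.linalg.solve(A,b)
E
python3 - <<'E'
from h import *
s=robot.read_state();print(s['t'],s['tool_pos'],s['orientation'],s['opening'],robot.grip_point_offset)
for n in("side","top","wrist"):
    i,K,W=cam(n);cv2.imwrite(f"pics/{n}0.png",i);np.savez(f"pics/{n}0.npz",K=K,W=W);print(n,K.tolist(),W.round(3).tolist())
E
```

```text
pics
0.0 [0.25512885 0.54243873 0.21761122] [-6.85112000e-01 -3.06540200e+00  2.65996122e-03] 0.09309689711024757 0.0188
side [[550.6051545399057, 0.0, 319.39624519848905], [0.0, 550.6051545399057, 243.21337593723538], [0.0, 0.0, 1.0]] [[0.925, -0.136, 0.356, 0.111], [-0.381, -0.317, 0.868, -1.095], [-0.005, -0.938, -0.345, 0.536], [0.0, 0.0, 0.0, 1.0]]
top [[573.4319144858015, 0.0, 316.59757263982226], [0.0, 573.4319144858015, 246.99744259966008], [0.0, 0.0, 1.0]] [[0.024, -0.987, 0.159, 0.313], [-1.0, -0.024, 0.002, -0.04], [0.002, -0.159, -0.987, 1.459], [0.0, 0.0, 0.0, 1.0]]
wrist [[430.6412753596209, 0.0, 318.78849130180964], [0.0, 430.6412753596209, 234.46494612605935], [0.0, 0.0, 1.0]] [[0.425, 0.877, 0.224, 0.195], [0.905, -0.412, -0.106, 0.572], [-0.001, 0.248, -0.969, 0.385], [0.0, 0.0, 0.0, 1.0]]
```

View pics/top0.png

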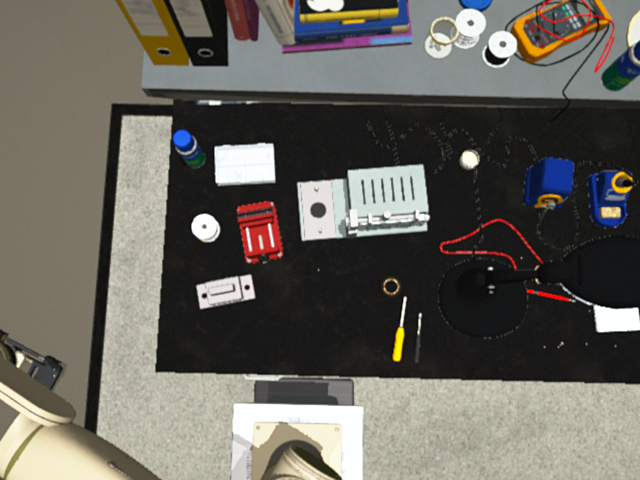

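View pics/side0.png

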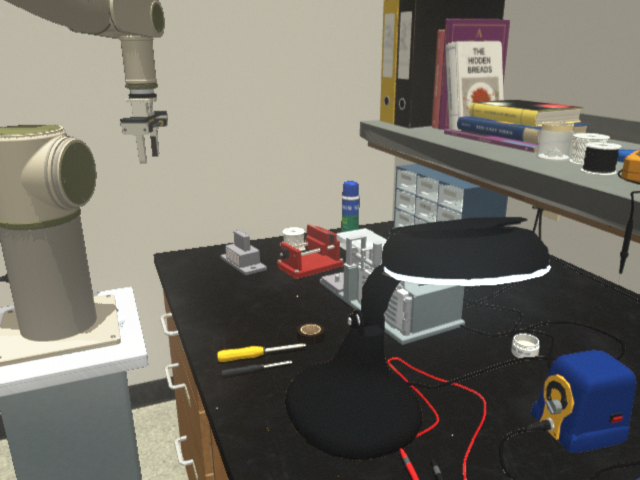

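The top view shows the cartridge at about (226,291), with holes near (205,295) and (247,288). The dock is at about (318,210) with pegs near (317,187) and (320,233), and the gate and bolt run along row ~215 from x=350 to 428. The tape is at (391,286) and the spool at (205,228). In the side view the lamp hides part of the gate.

```bash
python3 - <<'E'
from h import *
z=np.load("pics/top0.npz");K,W=z["K"],z["W"]
for n,u,v,h in [("holeL",205,295,.008),("holeR",247,288,.008),("rib",222,291,.084),("peg back",317,187,.037),("peg front",320,233,.037),("dock",318,210,.02),("knob?",391,212,.164),("tape",391,286,.01)]:
    print(n,onz(K,W,u,v,h).round(3))
print(R.from_rotvec(robot.read_state()["orientation"]).as_matrix().round(3))
i=cv2.imread("pics/top0.png")[150:320,185:440];cv2.imwrite("pics/topc.png",cv2.resize(i,None,fx=3,fy=3,interpolation=cv2.INTER_CUBIC))
E
```

```text
holeL [0.417 0.242 0.008]
holeR [0.437 0.137 0.008]
rib [0.422 0.187 0.084]
peg back [ 0.697 -0.035  0.037]
peg front [ 0.578 -0.045  0.037]
dock [ 0.641 -0.038  0.02 ]
knob? [ 0.607 -0.207  0.164]
tape [ 0.45  -0.228  0.01 ]
[[-0.905  0.426 -0.001]
 [ 0.426  0.905 -0.001]
 [ 0.    -0.001 -1.   ]]
```

View pics/wrist0.png

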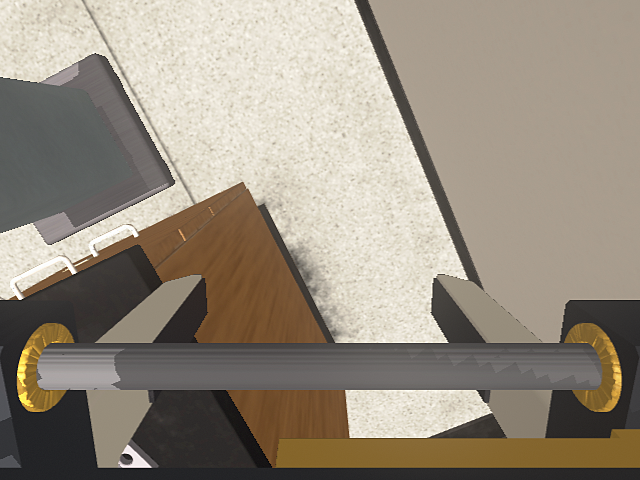

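The wrist view shows only the bench edge, and the fingers sit at the bottom of the frame. The camera axis meets the bench near the TCP, so I'll go above the cartridge now.

```bash
python3 -m inch '[20,-35,10,-6,100,40,-70,20,-12,100,60,-105,20,-19,100,80,-140,20,-26,100,100,-175,20,-33,100,120,-210,20,-40,100,140,-245,20,-47,100,160,-280,20,-54,100,170,-300,20,-54,100,170,-300,20,-54,100]'; cat > w.py <<'E'
from h import *
import sys
i,K,W=cam("wrist");n=sys.argv[1];cv2.imwrite(f"pics/{n}.png",i);np.savez(f"pics/{n}.npz",K=K,W=W)
s=robot.read_state();print(s['t'],s['tool_pos'].round(4) if hasattr(s['tool_pos'],'round') else s['tool_pos'],s['q'],"yaw",np.degrees(R.from_rotvec(s['orientation']).as_matrix()[:2,1]@[0,0]))
M=R.from_rotvec(s['orientation']).as_matrix();print("tooly deg",np.degrees(np.arctan2(M[1,1],M[0,1])), "z",M[:,2].round(3))
E
python3 w.py c1; python3 -m inch '[0,-30,0,0,100,0,-60,0,0,100,0,-60,0,0,100]'; python3 w.py c2
```

```text
t: 0.98
tool_pos: [0.4271, 0.2391, 0.2384]
orientation: [2.008, 2.415, -0.001]
force: [-0.8, -0.2, 0.6]
opening: 0.0927
gripper_force: 0.0
1.0333 [0.4262 0.241  0.2384] [ 4.10004671e-01 -1.79441395e-01  1.75713573e+00 -2.29509697e-04
  1.56432778e+00  2.25183160e-01] yaw 0.0
tooly deg 10.589577061342155 z [-0. -0. -1.]
t: 1.28
tool_pos: [0.425, 0.1805, 0.2384]
orientation: [2.002, 2.42, -0.003]
force: [-0.6, 0.5, 0.8]
opening: 0.0928
gripper_force: 0.0
1.3333 [0.4251 0.1822 0.2385] [ 2.93997134e-01 -2.57252424e-01  1.82345214e+00  2.15007214e-05
  1.57556458e+00  1.06584789e-01] yaw 0.0
tooly deg 10.737942216523264 z [-0. -0. -1.]
```

```bash
python3 -c "
import cv2,numpy as np
a=cv2.imread('pics/c1.png');b=cv2.imread('pics/c2.png')
cv2.imwrite('pics/c12.png',cv2.resize(np.hstack([a[:, :],b[:, :]]),(800,300),interpolation=cv2.INTER_AREA))"
```

```text
(no output)
```

View pics/c12.png

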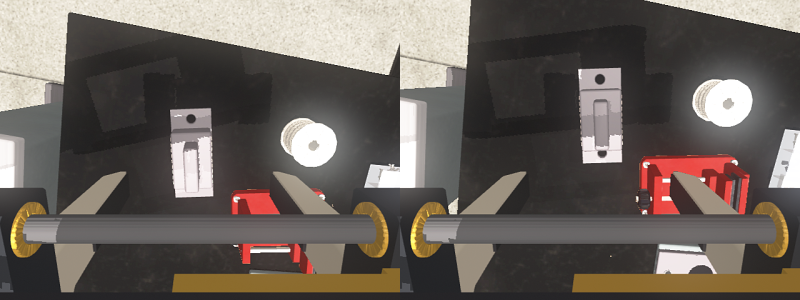

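Both views show the cartridge. In c2 its holes are at about (320,126) and (323,245) full-scale, and in c1 the far hole is at (304,190).

```bash
cat > holes.py <<'E'
from h import *
def holes(n,x0,y0,x1,y1,thr=60,amin=25,amax=900,dark=True):
    g=cv2.cvtColor(cv2.imread(f"pics/{n}.png"),cv2.COLOR_BGR2GRAY)[y0:y1,x0:x1]
    m=((g<thr) if dark else (g>thr)).astype(np.uint8)
    k,l,st,c=cv2.connectedComponentsWithStats(m)
    return [(c[j][0]+x0,c[j][1]+y0,st[j][4],st[j][2],st[j][3]) for j in range(1,k) if amin<st[j][4]<amax]
def load(n):
    z=np.load(f"pics/{n}.npz");return z["K"],z["W"]
E
python3 - <<'E'
from holes import *
a=holes("c1",270,160,340,320);b=holes("c2",280,95,360,275)
print(np.round(a,1).tolist(),np.round(b,1).tolist())
K1,W1=load("c1");K2,W2=load("c2")
ha=[x for x in a if x[1]<230][0];hb=sorted(b,key=lambda x:x[1])
print("far hole tri",tri([ray(K1,W1,*ha[:2]),ray(K2,W2,*hb[0][:2])]).round(4))
P=[onz(K2,W2,*h[:2],.006) for h in (hb[0],hb[-1])]
print(P,(P[0]+P[1])/2,np.linalg.norm(P[0]-P[1]),np.degrees(np.arctan2(*(P[0]-P[1])[[1,0]])))
E
```

```text
[[305.3, 189.5, 146.0, 14.0, 14.0], [297.4, 311.9, 100.0, 65.0, 29.0]] [[319.5, 126.5, 176.0, 14.0, 16.0], [322.4, 244.0, 31.0, 13.0, 9.0]]
far hole tri [0.4149 0.2458 0.0047]
[array([0.41483721, 0.24583183, 0.006     ]), array([0.43826662, 0.13842752, 0.006     ])] [0.42655191 0.19212967 0.006     ] 0.10993008927526045 102.30584880575964
```

```bash
python3 -m inch '[1,10,-35,1.6,100,1,10,-70,1.6,100,1,10,-105,1.6,100,1,10,-140,1.6,100,1,10,-165,1.6,100,1,10,-180,1.6,100,1,10,-188.5,1.6,100,1,10,-188.5,1.6,100]' 25 && python3 -m inch '[0,0,0,0,10,0,0,0,0,10,0,0,0,0,10,0,0,0,0,10,0,0,0,0,10,0,0,0,0,10]' 25
```

```text
t: 2.0
tool_pos: [0.4244, 0.1936, 0.048]
orientation: [-1.965, -2.448, 0.005]
force: [0.4, 0.3, -0.2]
opening: 0.0935
gripper_force: 0.0
t: 2.5
tool_pos: [0.4269, 0.193, 0.0508]
orientation: [1.968, 2.448, 0.001]
force: [0.2, -0.0, -0.1]
opening: 0.0573
gripper_force: 0.0
```

```bash
python3 -m inch '[0,0,0,0,10,0,0,0,0,10,0,0,0,0,10,0,0,0,0,10,0,0,0,0,10,0,0,0,0,10,0,0,0,0,10,0,0,0,0,10,0,0,0,0,10]' 25 && python3 -m inch '[0,0,20,0,10,0,0,50,0,10,0,0,80,0,10,0,0,110,0,10,0,0,130,0,10,0,0,130,0,10]'; python3 w.py g1
```

```text
t: 3.25
tool_pos: [0.4262, 0.1928, 0.0498]
orientation: [-1.968, -2.448, 0.001]
force: [1.2, 0.2, -2.9]
opening: 0.0174
gripper_force: 25.0
t: 3.75
tool_pos: [0.4293, 0.1939, 0.1854]
orientation: [1.966, 2.445, 0.011]
force: [0.5, 1.0, -1.7]
opening: 0.0177
gripper_force: 25.0
3.8 [0.4281 0.1935 0.1825] [ 3.15225488e-01 -2.15536051e-01  1.89032092e+00  2.37229871e-05
  1.46162323e+00  9.87889460e-02] yaw 0.0
tooly deg 12.40067677737605 z [ 0.005  0.002 -1.   ]
```

```bash
python3 -m inch '[0,0,30,7,10,20,-10,40,14,10,40,-20,40,21,10,60,-30,40,28,10,80,-40,40,35,10,105,-52,40,42,10,130,-65,40,49,10,155,-78,40,56,10,180,-90,40,63,10,204,-102,40,70,10]' && python3 -m inch '[0,0,0,6,10,0,0,0,12,10,0,0,0,12,10,0,0,0,12,10]'; python3 w.py d1;  python3 -m inch '[20,-10,0,0,10,45,-15,0,0,10,45,-15,0,0,10,45,-15,0,0,10]'; python3 w.py d2;  python3 -c "
import cv2,numpy as np
a=cv2.imread('pics/d1.png');b=cv2.imread('pics/d2.png')
cv2.imwrite('pics/d12.png',np.hstack([a[:, 320:],b[:, 320:]]))
cv2.imwrite('pics/d12b.png',cv2.resize(np.hstack([a,b]),(800,300),interpolation=cv2.INTER_AREA))"
```

```text
t: 4.63
tool_pos: [0.6305, 0.09, 0.2165]
orientation: [-0.199, -3.131, 0.001]
force: [0.4, 1.1, -2.3]
opening: 0.0177
gripper_force: 25.0
t: 4.97
tool_pos: [0.6294, 0.0908, 0.2174]
orientation: [0.115, -3.136, 0.0]
force: [0.9, -0.7, -3.2]
opening: 0.0181
gripper_force: 25.0
5.0167 [0.6296 0.091  0.2181] [ 6.29132251e-02  2.30492593e-01  1.37705105e+00  1.05294489e-05
  1.53678928e+00 -1.58109230e+00] yaw 0.0
tooly deg 94.19455357645529 z [-0.003 -0.    -1.   ]
t: 5.35
tool_pos: [0.6754, 0.0758, 0.2185]
orientation: [0.116, -3.137, -0.0]
force: [0.2, 0.6, -2.5]
opening: 0.0176
gripper_force: 25.0
5.4 [0.675  0.0761 0.2191] [ 3.67763059e-02  3.46444501e-01  1.23719867e+00  1.83183108e-04
  1.55949436e+00 -1.60887045e+00] yaw 0.0
tooly deg 94.28847616847409 z [-0.002  0.    -1.   ]
```

View pics/d12b.png

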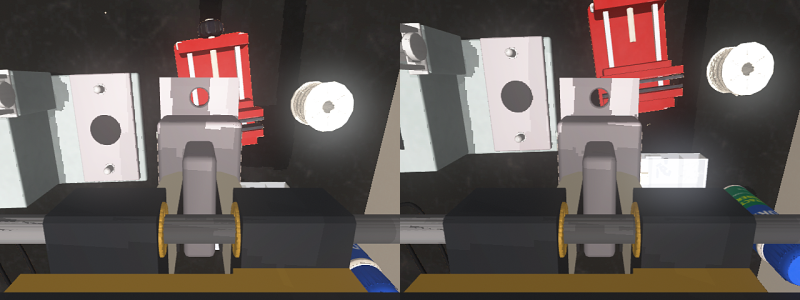

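The dock deck shows clearly. In d1 the pegs are at about (157,144) and (173,269) and the dark disc at (168,208). In d2 the pegs are at about (176,85) and (189,221) and the disc at (187,155). The held cartridge's front hole is at (320,155).

```bash
python3 - <<'E'
from holes import *
K1,W1=load("d1");K2,W2=load("d2")
a=holes("d1",130,170,210,245,thr=90,amin=500,amax=3000);b=holes("d2",150,120,230,190,thr=90,amin=500,amax=3000)
print(np.round(a,1).tolist(),np.round(b,1).tolist())
if a and b: print("disc",tri([ray(K1,W1,*a[0][:2]),ray(K2,W2,*b[0][:2])]).round(4),onz(K1,W1,*a[0][:2],.02).round(4),onz(K2,W2,*b[0][:2],.02).round(4))
for n,x0,y0 in [("d1",135,122),("d1",151,247),("d2",154,63),("d2",167,199)]:
    g=cv2.cvtColor(cv2.imread(f"pics/{n}.png"),cv2.COLOR_BGR2GRAY)[y0:y0+44,x0:x0+44]
    c=cv2.HoughCircles(cv2.resize(g,None,fx=6,fy=6,interpolation=cv2.INTER_CUBIC),cv2.HOUGH_GRADIENT,1,60,param1=80,param2=12,minRadius=26,maxRadius=54)
    print(n,np.median(g),None if c is None else [(round(x/6+x0,1),round(y/6+y0,1),round(r/6,1)) for x,y,r in c[0][:3]])
ims=[]
for n,x0,y0 in [("d1",135,122),("d1",151,247),("d2",154,63),("d2",167,199)]:
    ims.append(cv2.resize(cv2.imread(f"pics/{n}.png")[y0:y0+44,x0:x0+44],(396,297 if 0 else 296),interpolation=cv2.INTER_NEAREST))
cv2.imwrite("pics/pegs.png",np.vstack([np.hstack(ims[:2]),np.hstack(ims[2:])]))
h=holes("d2",300,130,345,180,thr=256,amin=1,amax=9999)
E
```

```text
[] []
d1 237.0 [(np.float32(160.4), np.float32(142.6), np.float32(8.7))]
d1 232.0 [(np.float32(175.9), np.float32(270.9), np.float32(6.7)), (np.float32(166.8), np.float32(263.9), np.float32(4.8))]
d2 228.0 [(np.float32(173.9), np.float32(83.2), np.float32(6.6))]
d2 224.0 [(np.float32(192.4), np.float32(219.2), np.float32(7.2))]
```

View pics/pegs.png

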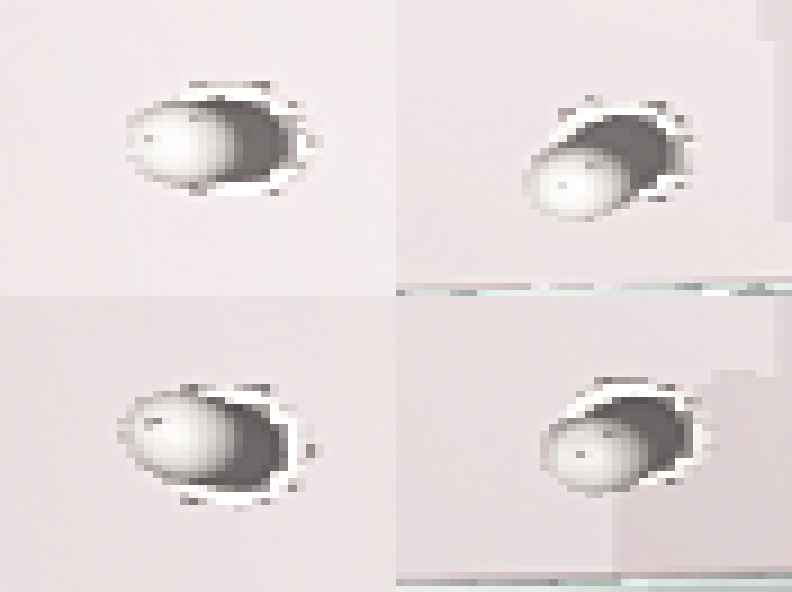

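The enlarged crops show the dome tops beside their shadows. The dome centres are at about (155.7,143.4) and (171.1,274.0) in d1, and (173.8,84.0) and (189.1,222.5) in d2.

```bash
python3 - <<'E'
from holes import *
K1,W1=load("d1");K2,W2=load("d2")
for nm,p,q in [("front",(155.7,143.4),(173.8,84.0)),("back",(171.1,274.),(189.1,222.5))]:
    print(nm,tri([ray(K1,W1,*p),ray(K2,W2,*q)]).round(4),onz(K1,W1,*p,.032).round(4),onz(K2,W2,*q,.032).round(4))
a=holes("d1",130,170,210,245,thr=170,amin=500,amax=3000);b=holes("d2",150,120,230,190,thr=170,amin=500,amax=3000)
print(np.round(a,1).tolist(),np.round(b,1).tolist())
if a and b: print("disc",tri([ray(K1,W1,*a[0][:2]),ray(K2,W2,*b[0][:2])]).round(4),onz(K1,W1,*a[0][:2],.02).round(4),onz(K2,W2,*b[0][:2],.02).round(4))
f=[onz(K1,W1,155.7,143.4,.032),onz(K2,W2,173.8,84.,.032)];g=[onz(K1,W1,171.1,274.,.032),onz(K2,W2,189.1,222.5,.032)]
F=np.mean(f,0);G=np.mean(g,0);print((F+G)/2,np.linalg.norm(G-F),np.degrees(np.arctan2(*(G-F)[[1,0]])))
# held cartridge hole in d1,d2 : non-grey/dark pixels inside flange
for n in("d1","d2"):
    K,W=load(n);s=cv2.imread(f"pics/{n}.png");x0,y0,x1,y1=290,135,350,180
    c=s[y0:y1,x0:x1].astype(int); m=((c.max(2)-c.min(2)>60)|(c.max(2)<60)).astype(np.uint8)
    k,l,st,ce=cv2.connectedComponentsWithStats(m)
    m2=cv2.morphologyEx(m,cv2.MORPH_CLOSE,np.ones((9,9),np.uint8)) ;k,l,st,ce=cv2.connectedComponentsWithStats(m2)
    j=1+np.argmax(st[1:,4]); u,v=ce[j]+[x0,y0]
    M=np.array(W); 
    tcp={"d1":(.6296,.0910,.2181),"d2":(.6750,.0761,.2191)}[n]
    print(n,u,v,st[j],(onz(K,W,u,v,tcp[2]-.0505+.008)-tcp).round(4))
E
```

```text
front [ 0.5867 -0.0436  0.0321] [ 0.5868 -0.0433  0.032 ] [ 0.5866 -0.0439  0.032 ]
back [ 0.6959 -0.0312  0.0346] [ 0.6969 -0.0321  0.032 ] [ 0.6966 -0.032   0.032 ]
[[168.5, 207.5, 1873.0, 50.0, 48.0]] [[186.4, 153.9, 2051.0, 52.0, 51.0]]
disc [ 0.6406 -0.0371  0.022 ] [ 0.641  -0.0378  0.02  ] [ 0.6408 -0.0377  0.02  ]
[ 0.64172619 -0.03782121  0.032     ] 0.11064779666116369 6.0160339259481646
d1 318.94880546075086 155.00341296928326 [ 15   6  28  28 586] [-0.0526 -0.0038 -0.0425]
d2 323.2090395480226 154.98022598870057 [ 24   7  19  28 354] [-0.0521 -0.002  -0.0425]
```

```bash
python3 -m inch '[-12,-38,0,1.8,10,-24,-76,0,1.8,10,-35.2,-114,-20,1.8,10,-35.2,-114,-60,1.8,10,-35.2,-114,-95,1.8,10,-35.2,-114,-115,1.8,10,-35.2,-114,-119,1.8,10,-35.2,-114,-119,1.8,10,-35.2,-114,-119,1.8,10]'; python3 w.py p1;  python3 - <<'E'
from holes import *
K,W=load("d2")
for u,v in [(0,40),(0,125),(60,55),(62,110)]: print(u,v,onz(K,W,u,v,.152).round(3))
i=cv2.imread("pics/p1.png");cv2.imwrite("pics/p1c.png",np.vstack([cv2.resize(i[:240],(640,240)),cv2.resize(i[110:210,220:420],(640,320),interpolation=cv2.INTER_NEAREST)]))
E
```

```text
t: 6.15
tool_pos: [0.6409, -0.0377, 0.1031]
orientation: [-0.17, 3.135, -0.001]
force: [0.2, -0.6, -1.4]
opening: 0.0178
gripper_force: 25.0
6.2 [ 0.6417 -0.0378  0.104 ] [-1.38584626e-01  3.16756889e-01  1.48637183e+00 -2.18968721e-05
  1.33452498e+00 -1.81785488e+00] yaw 0.0
tooly deg 96.21528223253208 z [ 0.004 -0.001 -1.   ]
0 40 [ 0.58  -0.092  0.152]
0 125 [ 0.622 -0.096  0.152]
60 55 [ 0.585 -0.062  0.152]
62 110 [ 0.612 -0.063  0.152]
```

View pics/p1c.png

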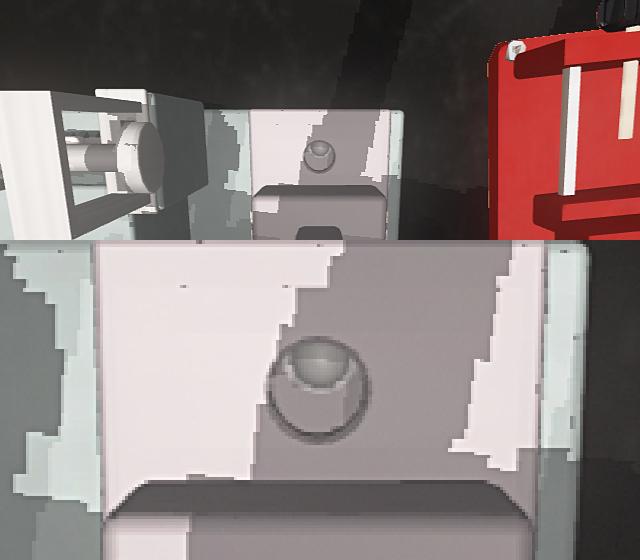

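The front peg's dome shows through the front hole: hole centre at about (319.4,156.2), dome centre at about (320,146.6). The keeper hoop and bolt head are on the left.

```bash
python3 - <<'E'
from holes import *
K,W=load("p1");t=np.array([.6417,-.0378,.104])
print("hole",onz(K,W,319.4,156.2,t[2]-.0505+.008).round(4),"low rim",onz(K,W,319.4,156.2,t[2]-.0505).round(4),"peg",onz(K,W,320,146.6,.032).round(4), "cam",W[:3,3].round(4))
for u,v in [(50,92),(75,238),(148,105),(0,92)]: print(u,v,onz(K,W,u,v,.152).round(3))
print("head front",[onz(K,W,u,v,.12).round(3).tolist() for u,v in[(140,120),(140,195),(163,155)]])
E
```

```text
hole [ 0.5895 -0.0429  0.0615] low rim [ 0.59   -0.0429  0.0535] peg [ 0.5865 -0.0429  0.032 ] cam [ 0.5743 -0.0449  0.2703]
50 92 [ 0.574 -0.116  0.152]
75 238 [ 0.613 -0.11   0.152]
148 105 [ 0.575 -0.09   0.152]
0 92 [ 0.576 -0.129  0.152]
head front [[0.58, -0.105, 0.12], [0.605, -0.105, 0.12], [0.591, -0.097, 0.12]]
```

```bash
python3 -m inch '[-2.8,0,-4,0,10,-2.8,0,-8,0,10,-2.8,0,-12,0,10,-2.8,0,-15,0,10,-2.8,0,-18,0,10,-2.8,0,-21,0,10,-2.8,0,-24,0,10,-2.8,0,-24,0,10,-2.8,0,-24,0,10]'; python3 w.py p2; python3 - <<'E'
from holes import *
i=cv2.imread("pics/p2.png");g=i[120:200,260:380];cv2.imwrite("pics/p2c.png",cv2.resize(g,(720,480),interpolation=cv2.INTER_NEAREST))
E
```

```text
t: 6.95
tool_pos: [0.6372, -0.0381, 0.0768]
orientation: [0.17, -3.136, -0.0]
force: [-0.1, -0.3, -1.4]
opening: 0.018
gripper_force: 25.0
7.0 [ 0.6374 -0.0381  0.077 ] [-1.39956679e-01  3.36062570e-01  1.51461615e+00 -5.42454112e-06
  1.29111800e+00 -1.81897862e+00] yaw 0.0
tooly deg 96.20095655056332 z [-0.  0. -1.]
```

View pics/p2c.png

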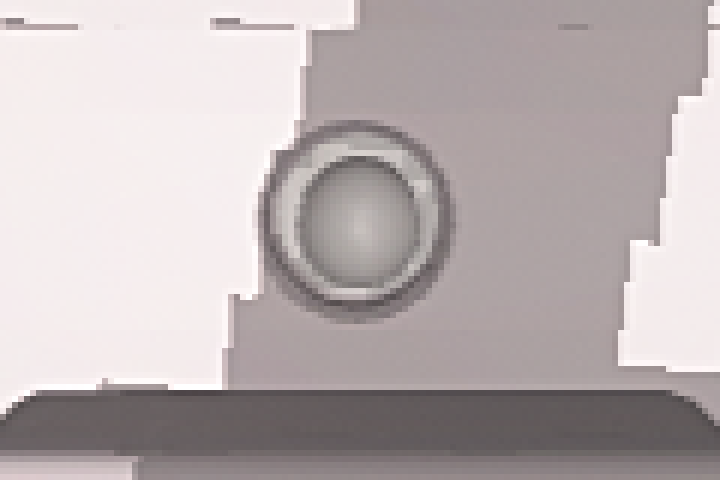

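The peg dome is inside the hole ring and the force is unchanged. I'll lower the last few mm and release.

```bash
python3 -m inch '[0,0,-2,0,10,0,0,-4,0,10,0,0,-4,0,10,0,0,-4,0,45,0,0,-4,0,45,0,0,-4,0,45,0,0,-4,0,45,0,0,-4,0,45,0,0,-4,0,45,0,0,-4,0,45]' && python3 -m inch '[0,0,20,0,45,0,0,50,0,45,0,0,80,0,45,0,0,110,0,45,0,0,140,0,45,-20,0,150,0,45,-20,0,150,0,45]'; python3 w.py s1; python3 - <<'E'
from holes import *
i=cv2.imread("pics/s1.png");cv2.imwrite("pics/s1c.png",i[:340])
E
```

```text
t: 7.83
tool_pos: [0.6375, -0.0381, 0.0732]
orientation: [-0.17, 3.137, -0.0]
force: [-0.0, -0.1, -0.2]
opening: 0.0418
gripper_force: 0.0
t: 8.42
tool_pos: [0.6181, -0.0384, 0.228]
orientation: [-0.17, 3.131, -0.002]
force: [-0.7, 0.5, 1.0]
opening: 0.0421
gripper_force: 0.0
8.4667 [ 0.618  -0.0382  0.2255] [-1.44551081e-01  1.75268909e-01  1.42629589e+00 -4.31286497e-05
  1.53609885e+00 -1.82345628e+00] yaw 0.0
tooly deg 96.19415176372584 z [ 0.004 -0.001 -1.   ]
```

View pics/s1c.png

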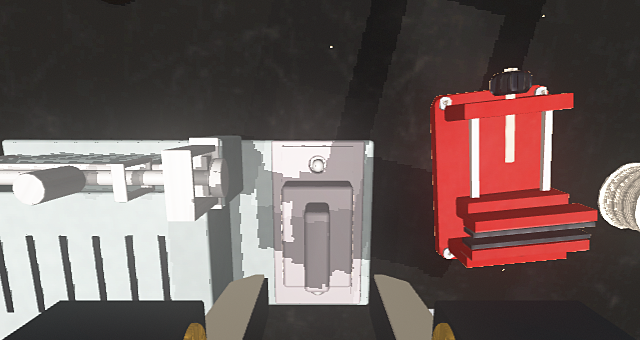

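The cartridge sits on the dock with the front peg in its hole at (317,164), and the back peg is near (318,292). The knob leans across (25–85,185), with its top toward the left. Next I turn to grasp across the gate.

```bash
python3 -m inch '[-5,-12,10,-7,60,-10,-24,25,-14,60,-10,-36,25,-21,60,-10,-48,25,-28,60,-10,-60,25,-35,60,-10,-72,25,-42,60,-10,-84,25,-49,60,-10,-96,25,-56,60,-10,-108,25,-63,60,-10,-120,25,-70,60]' >/dev/null && python3 -m inch '[0,0,0,-7,60,0,0,0,-14,60,0,0,0,-20,60,0,0,0,-20,60,0,0,0,-20,60]'; python3 w.py k1;python3 -m inch '[0,-30,0,0,60,0,-50,0,0,60,0,-50,0,0,60,0,-50,0,0,60]'; python3 w.py k2; python3 -c "
import cv2,numpy as np
a=cv2.imread('pics/k1.png');b=cv2.imread('pics/k2.png')
cv2.imwrite('pics/k12.png',np.hstack([a[:360,130:530],b[:360,130:530]]))"
```

```text
t: 9.72
tool_pos: [0.6071, -0.1579, 0.2463]
orientation: [-2.093, -2.34, 0.001]
force: [0.6, 0.6, -0.2]
opening: 0.0561
gripper_force: 0.0
9.7667 [ 0.6072 -0.158   0.2467] [-3.36199110e-01  1.96428321e-01  1.36416315e+00  2.05409470e-06
  1.58293000e+00 -4.48313101e-01] yaw 0.0
tooly deg 6.423701535761078 z [-0.002  0.001 -1.   ]
t: 10.1
tool_pos: [0.6072, -0.2087, 0.2474]
orientation: [-2.097, -2.338, 0.0]
force: [-0.0, 0.1, -0.6]
opening: 0.0556
gripper_force: 0.0
10.15 [ 0.6073 -0.2079  0.2476] [-4.09880719e-01  2.34622931e-01  1.31890926e+00  4.39888777e-04
  1.58894153e+00 -5.19292923e-01] yaw 0.0
tooly deg 6.269316530080582 z [-0.001  0.001 -1.   ]
```

View pics/k12.png

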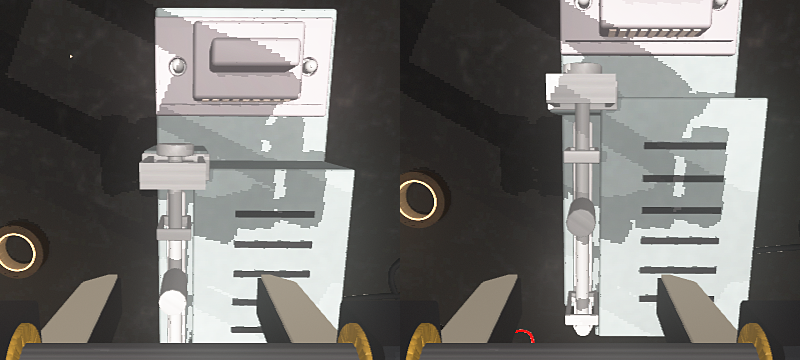

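Both pegs show in the cartridge holes. The knob's top disc is at full-image (302,300) in k1 and (310,221) in k2, and the gate runs parallel to the image columns.

```bash
python3 - <<'E'
from holes import *
K1,W1=load("k1");K2,W2=load("k2")
r=[]
for n,x0,y0,x1,y1 in[("k1",282,275,325,325),("k2",290,195,332,250)]:
    g=cv2.cvtColor(cv2.imread(f"pics/{n}.png"),cv2.COLOR_BGR2GRAY)[y0:y1,x0:x1]
    c=cv2.HoughCircles(cv2.resize(g,None,fx=6,fy=6,interpolation=cv2.INTER_CUBIC),cv2.HOUGH_GRADIENT,1,60,param1=60,param2=14,minRadius=66,maxRadius=100)
    print(n,None if c is None else [(round(float(x)/6+x0,1),round(float(y)/6+y0,1),round(float(q)/6,1)) for x,y,q in c[0][:3]])
    r.append((c[0][0][0]/6+x0,c[0][0][1]/6+y0) if c is not None else None)
p=[a or b for a,b in zip(r,[(302,300),(310,221)])]
for P in(p,[(302,300),(310,221)]):
    print(tri([ray(K1,W1,*P[0]),ray(K2,W2,*P[1])]).round(4),onz(K1,W1,*P[0],.164).round(4),onz(K2,W2,*P[1],.164).round(4))
E
```

```text
k1 [(302.1, 305.8, 15.5)]
k2 [(310.9, 223.8, 14.4), (311.8, 210.8, 13.4)]
[ 0.6029 -0.1963  0.1724] [ 0.603 -0.2    0.164] [ 0.603  -0.1982  0.164 ]
[ 0.6024 -0.1971  0.1618] [ 0.6025 -0.1961  0.164 ] [ 0.6023 -0.1966  0.164 ]
```

```bash
python3 -m inch '[-4.5,11,-30,0,60,-4.5,11,-60,0,60,-4.5,11,-85,0,60,-4.5,11,-105,0,60,-4.5,11,-117,0,60,-4.5,11,-117,0,60,-4.5,11,-117,0,30]' 30 && python3 -m inch '[0,0,0,0,10,0,0,0,0,10,0,0,0,0,10,0,0,0,0,10,0,0,0,0,10,0,0,0,0,10,0,0,0,0,10,0,0,0,0,10]' 30
```

```text
t: 10.73
tool_pos: [0.6029, -0.1963, 0.1312]
orientation: [-2.096, -2.339, 0.0]
force: [0.1, 0.1, 0.5]
opening: 0.0524
gripper_force: 0.0
t: 11.4
tool_pos: [0.6017, -0.1975, 0.1319]
orientation: [-2.097, -2.337, 0.003]
force: [-9.2, -0.4, 8.4]
opening: 0.0174
gripper_force: 30.0
```

```bash
python3 -m inch '[-1,0,3,0,10,-1,0,6,0,10,-1,0,9,0,10,-1,0,12,0,10,-1,0,12,0,10,-1,0,12,0,10]'
```

```text
t: 11.9
tool_pos: [0.6014, -0.1972, 0.1432]
orientation: [-2.098, -2.338, 0.001]
force: [-4.6, -1.9, -0.7]
opening: 0.0172
gripper_force: 30.0
```

Lifted cleanly (about 11.5 mm). Now I draw it, starting with 20 mm to check the forces.

```bash
python3 -m inch '[0,-4,0,0,10,0.4,-8,0,0,10,0.7,-12,0,0,10,1.1,-16,0,0,10,1.6,-20,0,0,10,1.6,-20,0,0,10]' && python3 -m inch '[0.5,-5,0,0,10,1,-10,0,0,10,1.5,-15,0,0,10,2.1,-20,0,0,10,2.1,-20,0,0,10,2.1,-20,0,0,10]'
```

```text
t: 12.4
tool_pos: [0.6035, -0.2182, 0.143]
orientation: [2.099, 2.337, -0.001]
force: [-4.6, -1.3, -1.2]
opening: 0.0173
gripper_force: 30.0
t: 12.9
tool_pos: [0.6055, -0.2379, 0.1431]
orientation: [2.099, 2.337, -0.001]
force: [-4.5, -1.8, -1.3]
opening: 0.0175
gripper_force: 30.0
```

```bash
python3 -m inch '[-2.4,-0.3,0,2,10,-4.8,-0.7,0,4,10,-7.2,-1.2,0,6,10,-9.5,-1.8,0,8,10,-11.8,-2.4,0,10,10,-14.1,-3.2,0,12,10,-16.4,-4.0,0,14,10,-18.7,-4.9,0,16,10,-18.7,-4.9,0,16,10]' && python3 -m inch '[-2.2,-1,0,2,10,-4.3,-2.1,0,4,10,-6.5,-3.2,0,6,10,-8.6,-4.3,0,8,10,-9.6,-4.9,0,9,10,-9.6,-4.9,0,9,10,-9.6,-4.9,0,9,10,-9.6,-4.9,0,9,10]'; python3 -c "
from h import *
i,K,W=cam('top');j,_,_=cam('wrist')
cv2.imwrite('pics/e.png',np.hstack([cv2.resize(i[150:320,185:440],(450,300)),cv2.resize(j[:400],(350,300))]))"
```

```text
t: 13.65
tool_pos: [0.5883, -0.2419, 0.1441]
orientation: [1.748, 2.607, 0.002]
force: [3.4, 1.5, -1.6]
opening: 0.0174
gripper_force: 30.0
t: 14.32
tool_pos: [0.5788, -0.2466, 0.1439]
orientation: [1.542, 2.734, 0.002]
force: [4.6, 2.6, -0.6]
opening: 0.0176
gripper_force: 30.0
```

View pics/e.png

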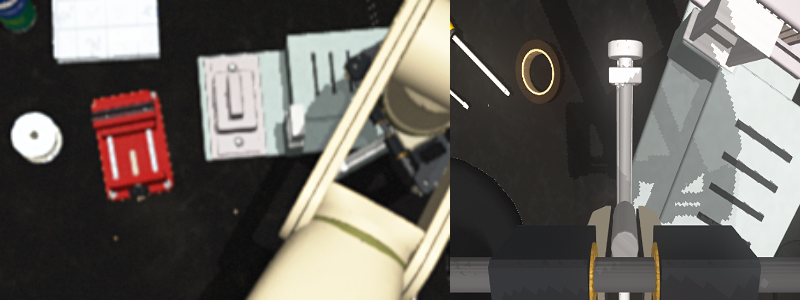

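The gate and bolt are swung out about 25°, with the bolt clear of the keeper and held by the knob. The cartridge is seated on both pegs, and the tape and spool are undisturbed. I'm handing in.

```bash
python3 -c "
from plant import robot,job
print(job.close_job())"
```

```text
the job is handed in; nothing more can be done
None
```

I seated and released the cartridge on the dock pegs, drew the bolt clear of the keeper, and handed the job in with the gate held about 25° open by the bolt knob; no verdict came back.

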